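Load the laboratory kit tray, tall bottle last

ROBOT

A 7-joint arm with a two-finger parallel gripper is mounted at the origin on the work surface. World frame = base frame: x ahead of the robot, y to its left, z up, the work surface at z = 0. Lengths are in m, angles in rad, forces in N, time in s.
With the tool pointing down it reaches from about 0.425 to 0.825 m from the base axis. Payload 3.6 kg.
Tool frame: the origin (TCP) lies at the very end of the fingers, on their centre line; the grasp point (between the pads) lies 19 mm behind it; z points along the fingers, y is the line along which they close (so a half turn about z gives the same grasp; the last joint's range is limited). The gripper opens to 85 mm and grips with 20 to 120 N. Pads are 22 mm wide; open, the fingers measure 114 mm over their backs; the gripper's body (76 mm by 85 mm) begins 54 mm behind the grasp point. The pads swing forward as they close: fully open they stand 13 mm farther back than shut.
Start: joints at [1.272, 0.615, -0.013, 1.423, 0.008, 1.103, -0.04], TCP at [0.175, -0.626, 0.231] pointing down, gripper open.
Joint ranges: [-3.12, 3.12], [-0.3, 2.06], [-1.34, 1.32], [0.26, 2.42], [-1.36, 4.5], [0.01, 1.98], [-2.84, 2.84]. Speed limits (rad/s): [2.79, 2.79, 3.14, 3.14, 3.14, 3.14, 3.14].

INTERFACE

Orientations are given as [roll, pitch, yaw] about the fixed x, y, z axes, in that order (R = Rz(yaw) Ry(pitch) Rx(roll)).
In Python, from cell import env, cams gives the robot as it stands. The module is installed in compiled form; this text tells all that it offers.
- The arm moves only by the shell command python3 -m inch 'ROWS'. ROWS is JSON, a list of rows, each a list of 7 numbers: the opening, from -1 (shut) to 1 (fully open), so that 0 is half open, then the shift along the tool's x, y, z normalised to -1 to 1, where 1 is 2 cm, then the turn, a rotation vector about the tool's x, y, z normalised to -1 to 1, where 1 is 0.12 rad. A call has 1 to 10 rows; each row shifts and turns the commanded pose from where the row before left it, along the tool's axes as they then stand; what a row does not reach is not made up. A row lasts 1/10 s, in which the tool goes at most 50 mm and 8.59 degrees, less where a joint would pass 70% of its speed; a pose out of reach is approached as far as the arm can. A call with a number of a shift or a turn outside -1 to 1 is refused whole. A call with a gripper value outside its range is refused whole. The fingers move at their own pace and stop on an object; the grip force is fixed at half the most. Time passes only in rows, so rows that do not move let the fingers close. It gives the time, the measured TCP pose, the force, the opening and the grip force at its end, in the units of the state.
- env.state(): the state, without advancing time (a new reading comes with each control period).
- cams.snapshot(name): name is "scene" or "top" or "wrist"; returns the picture (400x640x3 uint8, blue, green, red); there is no depth.
- cams.camera_info(name): a dict with "vertical_fov" (degrees; the focal length in pixels is half the picture's height over the tangent of half this angle, whatever the lens; pixels are square), "cx", "cy" (the principal point, pixels), "dist_coeffs" ([k1, k2, p1, p2, k3] as OpenCV has them; the pictures are not rectified), "R" (3x3) and "t" (3): a world point X has camera coordinates R X + t; the wrist camera has in their place "tool_from_camera" (4x4, takes a point from camera to tool coordinates, whose origin is the TCP and whose axes are the flange's). Camera axes: x right, y down, z forward; pixel columns grow to the right and rows downward; lengths in m; the calibration is good to about 2 mm. A picture is of the moment at which its call begins: read the wrist's pose just before it. camera_info takes no time and is no camera call.
- env.sign_off(): hands the job in; it is judged then, once.
Trained networks look in the newest picture that a camera, given by its name, has taken for a name from the list of things; names that differ only in an ending like _2 or _b are one class to them, and where a whole thing is asked for, a point or a joint stands for the part that bears it (a point fixed in the world has none). Each returns a list of dicts, best first, with "p" (0 to 1); they miss things now and then, are a little off and sometimes report something else, mostly with a low value. They report only what shows in the picture. A call takes as long as a camera call. They do not tell look-alikes from the thing itself.
- cams.cut_out(camera, name): "pixels" (400x640 bool, what is visible of it) and "at" ([column, row] in pixels, amid what is visible of it).
The state is a dict: "clock": time; "qpos": joint angles; "dq": joint speeds; "joint_torque": joint torques, N m; "tool_pos": TCP position; "ee_rot": TCP orientation; "force": force on the tool from outside, world axes, zero at the start; "wrist_torque": the same for the moment, N m; "opening": opening from 0.0 (shut) to 1.0 (fully open); "finger_force": force on a finger pad.
Only numpy, scipy, OpenCV 4.12 (cv2) and the standard library are available. Lean on these libraries where they do the work, as an engineer would, in place of code of your own. Each camera call takes 0.05 s, during which the arm holds its last target. There are 200 camera calls.

TASK

Load the white kit tray for the next sampling round: first lay the low green box flat in the tray's rectangular bay, then, last of all, stand the tall blue-capped bottle upright inside the ring beside it. Set the glass bottle down rather than dropping it, and leave the orange-capped bottle standing where it is.

Things in the scene. Friction and masses are not known exactly. Their poses are not given: they have to be found in the camera images.
- tray: White tray fixed to the bench, 176 (x) by 204 mm (y), floor 6 mm thick, rim 12 mm high. Origin: centre of its underside; z up. Box bay (pale green floor): centre at tray x 0, y +42 mm, 138 mm (x) by 72 mm (y) inside grey ribs 6 mm above the floor. Bottle place (blue floor): centre at tray x 0, y -42 mm, a grey ring of inner radius 38 mm, 8 mm above the floor.
- green_box_center (a point): Centre (half-way up) of the low green plastic sample box with a small white label: 110 mm long (its x), 52 mm wide (its y), 40 mm high, about 0.12 kg, lying flat on the bench at the start. A yellow box of the same size is a bystander.
- blue_bottle_center (a point): Centre (half-way up) of the tall clear glass bottle with the blue cap and a white label band: 145 mm high, body 54 mm in diameter up to 90 mm, tapering to a 32 mm neck; the cap, 40 mm in diameter, is its top 27 mm. About 0.22 kg, standing on the bench at the start. z points up along the bottle.
- orange_bottle_center (a point): Centre (half-way up) of the bystander bottle with the orange cap, otherwise the same as the blue-capped one.
There are look-alikes about, which are no part of the job. Leave any pink or red look-alike of the part that bears blue_bottle_center alone.

How it is judged:
By the outcome, as a careful person would: the job done as asked, in the order asked, and still so for the second after the job is handed in, with the robot touching nothing.
It also fails if it takes over 56 s, if anything falls off the work surface, if the arm or the gripper's body presses on something with over 40 N, if the wrist force passes 120 N, or if a joint passes its speed limit or range.

## Working session

There is one attempt and no reset: what is moved stays moved. The work goes in short steps, Python scripts to look and compute and a shell command to move; the robot and the scene stay as the last step left them, time stands still between calls to the robot, and variables do not carry over. Pictures are saved under pics/ and viewed, at most 10 in all, crops included, and the job is handed in when it is done.

```bash
mkdir -p pics; python3 - <<'E'
from cell import env,cams
import cv2,numpy as np
a=cams.snapshot("scene");b=cams.snapshot("top")
cv2.imwrite("pics/scene.png",a);cv2.imwrite("pics/top.png",b)
for n in("tray","green_box_center","blue_bottle_center","orange_bottle_center"):
  for c in("top","scene"):
    print(n,c,[(round(d["p"],2),[int(v) for v in d["at"]],int(d["pixels"].sum())) for d in cams.cut_out(c,n)])
print(env.state());
for c in("top","scene","wrist"):print(cams.camera_info(c))
E
```

```text
tray top [(0.77, [324, 180], 6007)]
tray scene [(0.75, [353, 255], 7408)]
green_box_center top [(0.7, [412, 148], 1094)]
green_box_center scene [(0.56, [341, 357], 2149)]
blue_bottle_center top [(0.87, [203, 261], 883), (0.8, [207, 217], 889), (0.68, [243, 248], 739)]
blue_bottle_center scene [(0.97, [332, 107], 756), (0.9, [364, 135], 1202), (0.76, [321, 149], 1168)]
orange_bottle_center top [(0.81, [440, 231], 904), (0.17, [204, 215], 836)]
orange_bottle_center scene [(0.58, [227, 309], 1607)]
{'clock': 0.5, 'qpos': array([ 1.27248264,  0.61495433, -0.01256057,  1.4234821 ,  0.00811274,
        1.10340471, -0.04039504]), 'dq': array([-0.00017246, -0.00232756, -0.00142731,  0.00101924,  0.00100877,
        0.00042673, -0.00050698]), 'joint_torque': array([-1.23521872e-04, -4.68657589e+01,  2.58541200e-01, -1.71161360e+01,
        9.97054100e-03,  2.55501276e-03, -4.01285047e-05]), 'tool_pos': array([ 0.17448992, -0.62606917,  0.23123476]), 'ee_rot': array([-3.14139458e+00,  3.54852622e-06,  2.71835060e-01]), 'force': array([ 0.52388512, -0.38093647,  0.66327094]), 'wrist_torque': ar
[... 726 characters left out ...]
.00702934],
       [ 0.38660975, -0.70419888, -0.59551393],
       [-0.2789099 ,  0.52620863, -0.80331423]]), 't': array([-0.41349822, -0.13756089,  1.13131812])}
{'vertical_fov': 58.67702819049654, 'cx': 322.2850092272094, 'cy': 204.24559010081447, 'dist_coeffs': array([-0.07462473,  0.        ,  0.        ,  0.        ,  0.        ]), 'tool_from_camera': array([[ 9.21564382e-04, -9.64936064e-01, -2.62483414e-01,
         6.62205852e-02],
       [ 9.99999429e-01,  7.47238434e-04,  7.63958908e-04,
        -6.30850828e-04],
       [-5.41033806e-04, -2.62483969e-01,  9.64936202e-01,
        -1.44251545e-01],
       [ 0.00000000e+00,  0.00000000e+00,  0.00000000e+00,
         1.00000000e+00]])}
```

View pics/top.png

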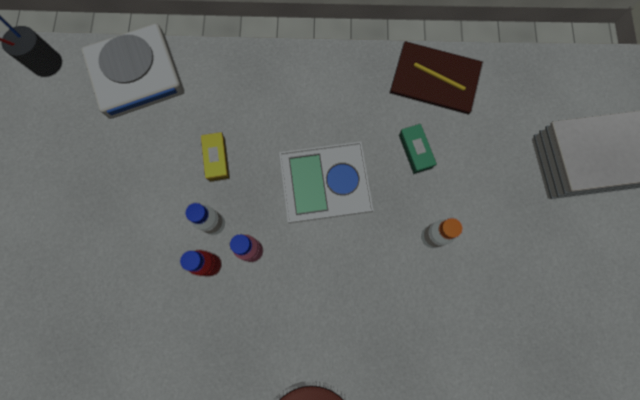

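View pics/scene.png

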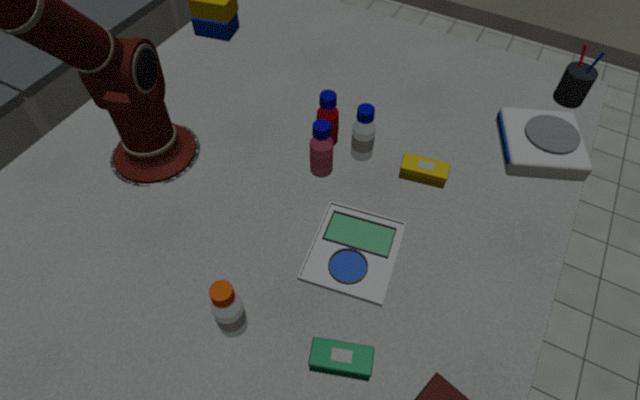

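The top picture shows the tray at (325,182), with its green bay on the left and blue ring on the right. The green box is at (418,148), the orange-capped bottle at (445,231) and the clear blue-capped bottle at (203,217). The red and pink look-alikes are at (200,262) and (245,248). The scene picture agrees: the clear bottle is at (364,130) and the green box at (341,357).

```bash
cat > h.py <<'E'
from cell import env,cams
import cv2,numpy as np
from scipy.spatial.transform import Rotation as Rot
def K(i):
    f=200/np.tan(np.radians(i["vertical_fov"]/2)); return np.array([[f,0,i["cx"]],[0,f,i["cy"]],[0,0,1]])
def proj(cam,uv,z,st=None):
    i=cams.camera_info(cam)
    n=cv2.undistortPoints(np.array(uv,float).reshape(-1,1,2),K(i),i["dist_coeffs"])[:,0]
    r=np.c_[n,np.ones(len(n))]
    if cam=="wrist":
        T=i["tool_from_camera"];Rw=Rot.from_euler("xyz",st["ee_rot"]).as_matrix()
        o=Rw@T[:3,3]+st["tool_pos"];d=r@(Rw@T[:3,:3]).T
    else: o=-i["R"].T@i["t"];d=r@i["R"]
    return o+d*((z-o[2])/d[:,2])[:,None]
def rect(cam,mask,z,st=None):
    "world-plane min-area rectangle: centre, long side, short side, yaw of the long side"
    c=max(cv2.findContours(mask.astype(np.uint8),0,cv2.CHAIN_APPROX_NONE)[0],key=cv2.contourArea)
    p=proj(cam,c[:,0],z,st)[:,:2]
    b=cv2.boxPoints(cv2.minAreaRect((p*1000).astype(np.float32)))/1000
    e=b[1]-b[0],b[2]-b[1]; L,S=sorted(e,key=lambda v:-np.hypot(*v))
    return b.mean(0).round(4),round(float(np.hypot(*L)),4),round(float(np.hypot(*S)),4),round(float(np.arctan2(L[1],L[0]))%np.pi,4)
E
python3 - <<'E'
from h import *
for c in("top","scene"):
    im=cv2.imread(f"pics/{c}.png");h=cv2.cvtColor(im,cv2.COLOR_BGR2HSV);H,S,V=cv2.split(h)
    def roi(x,y,r):
        m=np.zeros(H.shape,bool);m[max(0,y-r):y+r,x-r:x+r]=1;return m
    P={"top":((310,183),(343,179),(418,148),(452,229),(200,214)),"scene":((360,235),(348,266),(341,357),(222,293),(366,113))}[c]
    g=(H>45)&(H<95)&(S>70)
    bl=(H>100)&(H<130)&(S>90);o=(H>5)&(H<20)&(S>150)
    print(c,[im[y,x].tolist() for x,y in P])
    print(" bay",rect(c,g&roi(*P[0],45),.006)); print(" ring",rect(c,bl&roi(*P[1],28),.006))
    gm=g&roi(*P[2],40); print(" box",rect(c,gm,.02), "bright",np.percentile(V[gm],[10,30,50,70,90]))
    t=gm&(V>np.percentile(V[gm],70)*.85); print(" boxtop",rect(c,t,.04))
    print(" orange",rect(c,o&roi(*P[3],25),.132)); print(" blue",rect(c,bl&roi(*P[4],16),.132))
E
```

```text
top [[102, 124, 85], [128, 79, 52], [117, 117, 116], [34, 76, 127], [124, 53, 33]]
 bay (array([0.5508, 0.0217], dtype=float32), 0.1355, 0.0705, 0.1608)
 ring (array([ 0.5644, -0.0612], dtype=float32), 0.0732, 0.0731, 0.0223)
 box (array([ 0.6423, -0.2426], dtype=float32), 0.1146, 0.0598, 0.3254) bright [42. 96. 97. 98. 99.]
 boxtop (array([ 0.6385, -0.241 ], dtype=float32), 0.107, 0.0489, 0.3253)
 orange (array([ 0.4276, -0.2746], dtype=float32), 0.044, 0.0354, 2.0473)
 blue (array([0.4476, 0.2425], dtype=float32), 0.0475, 0.0382, 1.0196)
scene [[97, 119, 79], [128, 76, 45], [117, 118, 119], [24, 74, 130], [108, 25, 8]]
 bay (array([0.5478, 0.0236], dtype=float32), 0.1387, 0.0704, 0.1577)
 ring (array([ 0.5612, -0.0599], dtype=float32), 0.0761, 0.0723, 0.4999)
 box (array([ 0.6375, -0.2405], dtype=float32), 0.1112, 0.0603, 0.3251) bright [ 38. 103. 107. 109. 111.]
 boxtop (array([ 0.6389, -0.2419], dtype=float32), 0.1072, 0.049, 0.3231)
 orange (array([ 0.4274, -0.2749], dtype=float32), 0.05, 0.0371, 2.5151)
 blue (array([0.4486, 0.2409], dtype=float32), 0.0672, 0.037, 1.947)
```

```bash
python3 -m inch '[[1,1,-0.45,0,0,0,0],[1,1,-0.45,0,0,0,0],[1,1,-0.45,0,0,0,0],[1,1,-0.45,0,0,0,0],[1,1,-0.45,0,0,0,0],[1,1,-0.45,0,0,0,0],[1,1,-0.45,0,0,0,0],[1,1,-0.45,0,0,0,0],[1,1,-0.45,0,0,0,0],[1,1,-0.45,0,0,0,0]]'
python3 -m inch '[[1,1,-0.45,0,0,0,0],[1,1,-0.45,0,0,0,0],[1,1,-0.45,0,0,0,0],[1,1,-0.45,0,0,0,0],[1,1,-0.45,0,0,0,0],[1,1,-0.45,0,0,0,0],[1,1,-0.45,0,0,0,0],[1,1,-0.45,0,0,0,0],[1,1,-0.45,0,0,0,0],[1,1,-0.45,0,0,0,0]]'
python3 -m inch '[[1,1,-0.45,0.5,0,0,0],[1,1,-0.45,0.5,0,0,0],[1,1,-0.45,0.5,0,0,0],[1,0.5,-0.2,0,0,0,0],[1,0,0,0,0,0,0],[1,0,0,0,0,0,0]]'
cat > box.py <<'E'
from h import *
st=env.state(); im=cams.snapshot("wrist"); import sys
cv2.imwrite("pics/"+sys.argv[1]+".png",im)
H,S,V=cv2.split(cv2.cvtColor(im,cv2.COLOR_BGR2HSV))
g=(H>45)&(H<95)&(S>70)
gm=cv2.morphologyEx(g.astype(np.uint8),cv2.MORPH_OPEN,np.ones((5,5)))>0
t=gm&(V>np.percentile(V[gm],70)*.85)
c,L,W,yaw=rect("wrist",t,.04,st); print(c,L,W,yaw,gm.sum(),st["tool_pos"],st["ee_rot"],st["clock"])
R=Rot.from_euler("xyz",st["ee_rot"]).as_matrix()
print("rows to go",R.T@(np.r_[c,.014]-st["tool_pos"])/.02,"turn z",-((yaw-st["ee_rot"][2]))/.12)
E
python3 box.py w1
```

```text
clock: 1.5
tool_pos: [0.3437, -0.4852, 0.2315]
ee_rot: [3.141, -0.0, 0.272]
force: [-0.3, -0.0, 0.2]
opening: 1.001
finger_force: 0.0
clock: 2.5
tool_pos: [0.5122, -0.3448, 0.2315]
ee_rot: [3.141, -0.0, 0.272]
force: [0.2, -0.2, -0.3]
opening: 1.001
finger_force: 0.0
clock: 3.1
tool_pos: [0.5701, -0.2979, 0.2019]
ee_rot: [3.14, 0.0, 0.271]
force: [-0.2, -0.0, 0.3]
opening: 1.003
finger_force: 0.0
[ 0.6382 -0.2398] 0.1068 0.049 0.3232 11478 [ 0.57008974 -0.29794449  0.20194866] [3.14011642e+00 3.58561108e-04 2.70755386e-01] 3.1
rows to go [ 4.0623804  -1.90434397  9.39317619] turn z -0.43703845084794907
```

```bash
python3 -m inch '[[1,1,-0.47,1,0,0,0],[1,1,-0.47,1,0,0,0],[1,1,-0.47,1,0,0,0],[1,1.0,-0.5,0.9,0,0,0],[1,0.06,0,0,0,0,-0.43],[1,0,0,1,0,0,0],[1,0,0,1,0,0,0],[1,0,0,1,0,0,0],[1,0,0,0.9,0,0,0],[1,0,0,0.6,0,0,0]]'
python3 -m inch '[[1,0,0,0.5,0,0,0],[1,0,0,0.5,0,0,0],[1,0,0,0,0,0,0]]'
```

```text
clock: 4.15
tool_pos: [0.6372, -0.24, 0.0325]
ee_rot: [3.141, 0.002, 0.321]
force: [-0.2, 0.2, 0.4]
opening: 0.998
finger_force: 0.0
clock: 4.45
tool_pos: [0.6376, -0.2381, 0.0122]
ee_rot: [-3.14, 0.002, 0.323]
force: [0.1, -0.3, -0.2]
opening: 0.998
finger_force: 0.0
```

```bash
python3 -m inch '[[-1,0,0,0,0,0,0],[-1,0,0,0,0,0,0],[-1,0,0,0,0,0,0],[-1,0,0,0,0,0,0],[-1,0,0,0,0,0,0],[-1,0,0,0,0,0,0],[-1,0,0,0,0,0,0]]'
```

```text
clock: 5.15
tool_pos: [0.6396, -0.2385, 0.0146]
ee_rot: [3.14, -0.002, 0.323]
force: [-0.1, -1.1, 5.7]
opening: 0.594
finger_force: 66.1
```

```bash
python3 -m inch '[[-1,0,0,-0.5,0,0,0],[-1,0,0,-1,0,0,0],[-1,0,0,-1,0,0,0],[-1,0,0,-1,0,0,0],[-1,0,-0.5,-0.5,0,0,0],[-1,0,-1,0,0,0,0],[-1,0,-1,0,0,0,0],[-1,0,-1,0,0,0,0],[-1,0,-1,0,0,0,0],[-1,0,-1,0,0,0,0]]'
python3 -m inch '[[-1,0,-1,0,0,0,0],[-1,0,-1,0,0,0,0],[-1,0,-1,0,0,0,0],[-1,0,-1,0,0,0,0],[-1,0,-1,0,0,0,0],[-1,0,-1,0,0,0,0],[-1,0,-0.8,0,0,0,0.7],[-1,0,-0.4,0,0,0,0.67],[-1,0,0,0,0,0,0],[-1,0,0,0,0,0,0]]'
python3 - <<'E'
from h import *
st=env.state()
ims=[cams.snapshot(c) for c in("scene","wrist")]
cv2.imwrite("pics/over.png",cv2.resize(np.vstack(ims),(480,600)))
H,S,V=cv2.split(cv2.cvtColor(ims[1],cv2.COLOR_BGR2HSV))
g=((H>45)&(H<95)&(S>140)).astype(np.uint8)
print(g.sum(),st["tool_pos"],st["ee_rot"])
R=Rot.from_euler("xyz",st["ee_rot"]).as_matrix()
print(R.T@(np.r_[.5493,.0227,.021]-st["tool_pos"])/.02)
E
```

```text
clock: 6.15
tool_pos: [0.602, -0.1317, 0.0926]
ee_rot: [-3.14, 0.002, 0.324]
force: [0.7, 0.0, -1.5]
opening: 0.595
finger_force: 65.4
clock: 7.15
tool_pos: [0.5578, 0.0032, 0.0931]
ee_rot: [3.142, 0.001, 0.161]
force: [-0.2, 0.3, -2.1]
opening: 0.596
finger_force: 65.4
29 [0.55782032 0.00316767 0.093079  ] [3.14151022e+00 1.12878739e-03 1.61393303e-01]
[-0.25947546 -1.0326801   3.6041603 ]
```

View pics/over.png

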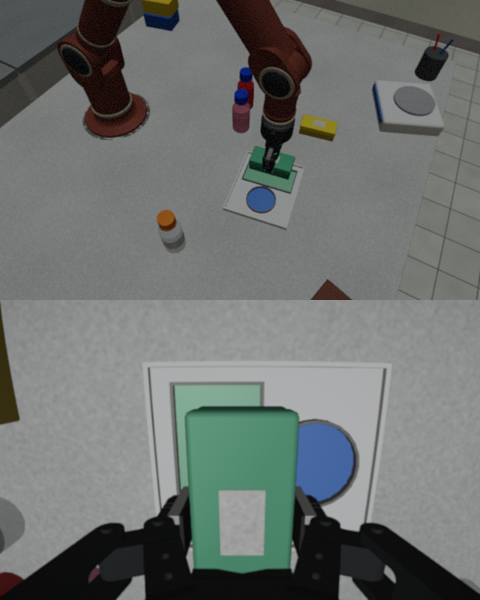

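The wrist view shows the box held level, 20 mm short of the bay centre in y, and the numbers agree. I'll shift it and lower.

```bash
python3 -m inch '[[-1,-0.2,-1,0,0,0,0],[-1,0,-0.03,1,0,0,0],[-1,0,0,1,0,0,0],[-1,0,0,0.8,0,0,0],[-1,0,0,0.4,0,0,0],[-1,0,0,0.2,0,0,0],[-1,0,0,0.1,0,0,0],[-1,0,0,0,0,0,0],[-1,0,0,0,0,0,0]]'
```

```text
clock: 8.15
tool_pos: [0.5518, 0.0226, 0.024]
ee_rot: [3.142, -0.001, 0.159]
force: [0.0, 0.2, -1.1]
opening: 0.592
finger_force: 65.5
```

```bash
python3 -m inch '[[-1,-0.05,0,0.1,0,0,0],[-1,-0.05,0,0.07,0,0,0],[-1,0,0,0,0,0,0]]'
```

```text
clock: 8.45
tool_pos: [0.5498, 0.0224, 0.0206]
ee_rot: [3.142, -0.001, 0.159]
force: [0.2, -0.2, 1.9]
opening: 0.596
finger_force: 65.6
```

```bash
python3 -m inch '[[0.7,0,0,0,0,0,0],[0.7,0,0,0,0,0,0],[0.7,0,0,0,0,0,0],[0.7,0,0,-0.4,0,0,0],[0.7,0,0,-0.8,0,0,0],[0.7,0,0,-1,0,0,0],[0.7,0,0,-1,0,0,0],[0.7,0,0,-1,0,0,0],[0.7,0,0,-1,0,0,0],[0.7,0,0,-1,0,0,0]]'
python3 -m inch '[[0.7,0,0,-1,0,0,0],[0.7,0,0,-1,0,0,0],[0.7,0,0,-1,0,0,0],[0.7,-0.3,-1,-1,0,0,-1],[0.7,-0.3,-1,-1,0,0,-1],[0.7,0,-1,0,0,0,0],[0.7,0,-1,0,0,0,0],[0.7,0,-1,0,0,0,0],[0.7,0,0,0,0,0,0],[0.7,0,0,0,0,0,0]]'
cat > bot.py <<'E'
from h import *
import sys
st=env.state(); im=cams.snapshot("wrist")
cv2.imwrite("pics/"+sys.argv[1]+".png",im)
H,S,V=cv2.split(cv2.cvtColor(im,cv2.COLOR_BGR2HSV))
b=((H>100)&(H<130)&(S>90)).astype(np.uint8)
print(st["tool_pos"],st["ee_rot"],st["clock"])
for c in cv2.findContours(b,0,cv2.CHAIN_APPROX_NONE)[0]:
    if cv2.contourArea(c)<300: continue
    m=np.zeros_like(b);cv2.drawContours(m,[c],-1,1,-1)
    print(c[:,0].mean(0),rect("wrist",m,.140,st))
R=Rot.from_euler("xyz",st["ee_rot"]).as_matrix()
print("to top-view est",R.T@(np.r_[.448,.2417,.112]-st["tool_pos"])/.02)
E
python3 bot.py b1
```

```text
clock: 9.45
tool_pos: [0.5492, 0.0223, 0.1453]
ee_rot: [3.142, -0.0, 0.159]
force: [0.5, -0.2, -1.6]
opening: 0.849
finger_force: 0.0
clock: 10.45
tool_pos: [0.5057, 0.1134, 0.2443]
ee_rot: [3.141, -0.0, 0.399]
force: [1.1, -0.1, -0.9]
opening: 0.849
finger_force: 0.0
[0.50570774 0.11340276 0.24428606] [ 3.14069328e+00 -2.63159529e-04  3.99451135e-01] 10.45
[235.47368421 316.78195489] (array([0.3895, 0.1397], dtype=float32), 0.0562, 0.0196, 0.0405)
[109.07006369 299.91719745] (array([0.3638, 0.2439], dtype=float32), 0.0547, 0.0364, 1.9584)
[135.25730994 204.09356725] (array([0.4496, 0.2403], dtype=float32), 0.0528, 0.0393, 2.3396)
[488.07567568 185.65945946] (array([0.5639, 0.0074], dtype=float32), 0.0493, 0.048, 0.4978)
to top-view est [-0.16515283 -7.03795902  6.60793252]
```

View pics/b1.png

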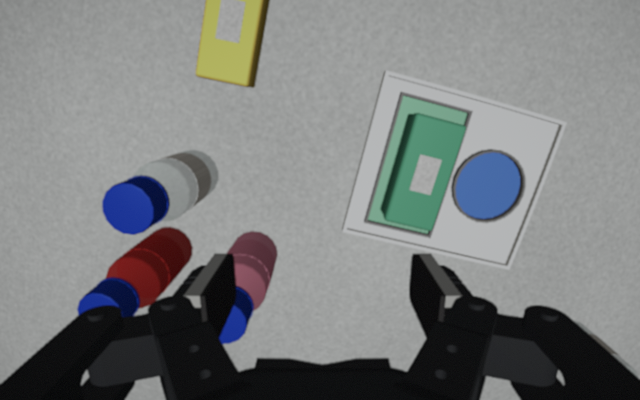

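The box lies flat in the bay (about (425,175)) beside the ring (488,185). The clear bottle's cap is at (135,204), with the red and pink look-alikes below it.

```bash
python3 -m inch '[[0.7,0,-1,0,0,0,0],[0.7,0,-1,0,0,0,0],[0.7,0,-1,0,0,0,0],[0.7,0,-1,0,0,0,0],[0.7,0,-1,0,0,0,0],[0.7,0,-1,0.5,0,0,0],[0.7,-0.16,-0.9,0.5,0,0,0],[0.7,0,0,0,0,0,0],[0.7,0,0,0,0,0,0]]'
python3 bot.py b2
```

```text
clock: 11.4
tool_pos: [0.4501, 0.2384, 0.224]
ee_rot: [3.14, -0.0, 0.397]
force: [0.1, -0.5, -0.1]
opening: 0.847
finger_force: 0.0
[0.45006418 0.23838491 0.22403152] [ 3.14021875e+00 -1.93436403e-05  3.97408165e-01] 11.4
[397.50285714 325.91428571] (array([0.3875, 0.1529], dtype=float32), 0.0558, 0.0374, 0.8283)
[266.50877193 320.56140351] (array([0.3552, 0.2431], dtype=float32), 0.0545, 0.0392, 0.0391)
[315.02808989 208.8988764 ] (array([0.4484, 0.2434], dtype=float32), 0.0445, 0.039, 0.3977)
[615.26136364 187.07386364] (array([0.5426, 0.058 ], dtype=float32), 0.0474, 0.0412, 0.6329)
to top-view est [-0.03112188 -0.20047765  5.6013054 ]
```

View pics/b2.png

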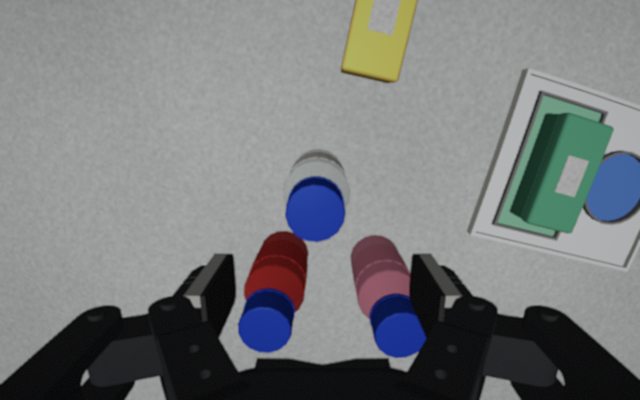

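```bash
python3 -m inch '[[0.7,0,-0.22,0.5,0,0,0],[0.7,0,0,1,0,0,0],[0.7,0,0,1,0,0,0],[0.7,0,0,1,0,0,0],[0.7,0,0,1,0,0,0],[0.7,0,0,0.8,0,0,0],[0.7,0,0,0.4,0,0,0],[0.7,0,0,0,0,0,0],[0.7,0,0,0,0,0,0]]'
```

```text
clock: 12.35
tool_pos: [0.4479, 0.2439, 0.1103]
ee_rot: [-3.142, -0.001, 0.398]
force: [0.2, 0.3, -0.2]
opening: 0.849
finger_force: 0.0
```

```bash
python3 -m inch '[[-1,0,0,0,0,0,0],[-1,0,0,0,0,0,0],[-1,0,0,0,0,0,0],[-1,0,0,0,0,0,0],[-1,0,0,0,0,0,0],[-1,0,0,0,0,0,0],[-1,0,0,0,0,0,0]]'
```

```text
clock: 13.05
tool_pos: [0.4481, 0.2441, 0.1109]
ee_rot: [3.142, -0.002, 0.399]
force: [-0.1, -1.1, 6.3]
opening: 0.453
finger_force: 59.8
```

```bash
python3 -m inch '[[-1,0,0,-0.4,0,0,0],[-1,0,0,-0.8,0,0,0],[-1,0,0,-1,0,0,0],[-1,0,0,-1,0,0,0],[-1,0,0,-1,0,0,0],[-1,0,0.3,-0.3,0,0,0],[-1,0,0.6,0,0,0,0],[-1,0,0.9,0,0,0,0],[-1,0,1,0,0,0,0],[-1,0,1,0,0,0,0]]'
python3 -m inch '[[-1,-0.05,1,0,0,0,0],[-1,-0.05,1,0,0,0,0],[-1,-0.05,1,0,0,0,0],[-1,-0.05,1,0,0,0,0],[-1,-0.05,1,0,0,0,0],[-1,-0.05,1,0,0,0,0],[-1,-0.05,1,0,0,0,0],[-1,-0.05,1,0,0,0,0],[-1,-0.05,1,0,0,0,0],[-1,-0.05,1,0,0,0,0]]'
python3 -m inch '[[-1,-0.1,1,0,0,0,0],[-1,0,0.8,0,0,0,0],[-1,0,0.5,0,0,0,0],[-1,0,0.2,0,0,0,0],[-1,0,0,0,0,0,0],[-1,0,0,0,0,0,0]]'
python3 - <<'E'
from h import *
st=env.state()
ims=[cams.snapshot(c) for c in("scene","wrist")]
cv2.imwrite("pics/over2.png",cv2.resize(np.vstack(ims),(480,600)))
R=Rot.from_euler("xyz",st["ee_rot"]).as_matrix()
print(R.T@(np.r_[.5630,-.0605,.118]-st["tool_pos"])/.02)
E
```

```text
clock: 14.05
tool_pos: [0.4764, 0.1715, 0.1984]
ee_rot: [3.141, 0.004, 0.398]
force: [0.6, 0.7, -2.3]
opening: 0.456
finger_force: 60.5
clock: 15.05
tool_pos: [0.5442, -0.0166, 0.1981]
ee_rot: [-3.141, 0.004, 0.398]
force: [-0.6, 0.1, -2.3]
opening: 0.455
finger_force: 60.5
clock: 15.65
tool_pos: [0.5627, -0.0597, 0.1998]
ee_rot: [-3.14, 0.0, 0.401]
force: [0.1, 0.5, -1.7]
opening: 0.453
finger_force: 60.5
[9.65325386e-04 4.66590236e-02 4.08835966e+00]
```

View pics/over2.png

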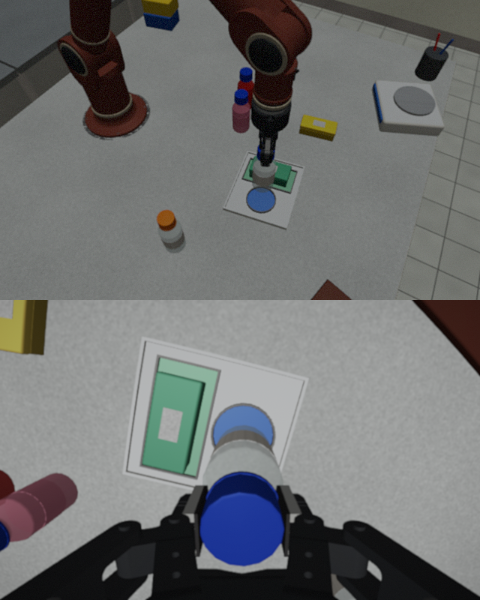

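The bottle hangs upright above the blue ring and the box sits in its bay. I'll lower it now.

```bash
python3 -m inch '[[-1,0,0,0.6,0,0,0],[-1,0,0,1,0,0,0],[-1,0,0,1,0,0,0],[-1,0,0,0.7,0,0,0],[-1,0,0,0.4,0,0,0],[-1,0,0,0.15,0,0,0],[-1,0,0,0.1,0,0,0],[-1,0,0,0,0,0,0],[-1,0,0,0,0,0,0]]'
```

```text
clock: 16.65
tool_pos: [0.5634, -0.0611, 0.1216]
ee_rot: [3.141, -0.001, 0.399]
force: [-0.1, -1.2, -2.6]
opening: 0.448
finger_force: 60.5
```

```bash
python3 -m inch '[[-1,0,0,0.08,0,0,0],[-1,0,0,0.08,0,0,0],[-1,0,0,0,0,0,0],[-1,0,0,0,0,0,0]]'
```

```text
clock: 17.05
tool_pos: [0.5629, -0.0611, 0.1177]
ee_rot: [-3.142, -0.0, 0.399]
force: [0.4, 0.5, -2.3]
opening: 0.453
finger_force: 60.5
```

Still hanging (the force equals its weight), so I'll lower in small steps until contact.

```bash
python3 -m inch '[[-1,0,0,0.07,0,0,0],[-1,0,0,0,0,0,0]]'; python3 -m inch '[[-1,0,0,0.05,0,0,0],[-1,0,0,0,0,0,0]]'
```

```text
clock: 17.25
tool_pos: [0.5634, -0.0611, 0.117]
ee_rot: [3.141, -0.001, 0.399]
force: [0.1, 0.1, 2.4]
opening: 0.454
finger_force: 60.7
clock: 17.45
tool_pos: [0.5637, -0.0611, 0.1169]
ee_rot: [3.141, -0.002, 0.399]
force: [-0.9, -0.4, 8.5]
opening: 0.451
finger_force: 61.7
```

```bash
python3 -m inch '[[0,0,0,0,0,0,0],[0.4,0,0,0,0,0,0],[0.7,0,0,0,0,0,0],[0.7,0,0,0,0,0,0],[0.7,0,0,0,0,0,0],[0.7,0,0,-0.4,0,0,0],[0.7,0,0,-0.8,0,0,0],[0.7,0,0,-1,0,0,0],[0.7,0,0,-1,0,0,0],[0.7,0,0,-1,0,0,0]]'
python3 -m inch '[[0.7,0,0,-1,0,0,0],[0.7,0,0,-1,0,0,0],[0.7,-1,0,-0.5,0,0,0],[0.7,-1,0,0,0,0,0],[0.7,-1,0,0,0,0,0],[0.7,-1,0,0,0,0,0],[0.7,0,0,0,0,0,0],[0.7,0,0,0,0,0,0]]'
python3 - <<'E'
from h import *
ims=[cams.snapshot(c) for c in("scene","wrist")]
cv2.imwrite("pics/end.png",cv2.resize(np.vstack(ims),(480,600)))
E
```

```text
clock: 18.45
tool_pos: [0.563, -0.0611, 0.2007]
ee_rot: [3.141, -0.001, 0.399]
force: [0.5, -0.0, 0.1]
opening: 0.845
finger_force: 0.0
clock: 19.25
tool_pos: [0.4897, -0.0921, 0.25]
ee_rot: [3.141, -0.002, 0.399]
force: [0.6, 0.1, 0.0]
opening: 0.852
finger_force: 0.0
```

View pics/end.png

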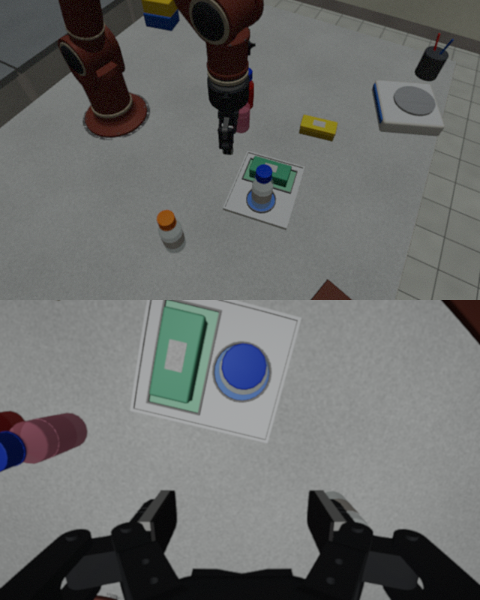

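The bottle stands upright in the ring at (243,368) and the box lies flat in its bay at (178,355). The orange-capped bottle hasn't moved, and the gripper is clear of everything.

```bash
python3 -c "from cell import env; print(env.sign_off())"
```

```text
the job is handed in; nothing more can be done
None
```

The tray is loaded and the job is handed in: the green box lies flat in its bay, and the blue-capped bottle, placed last and set down gently, stands upright in the ring; the orange-capped bottle was not touched.

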